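# Twist the yellow end cap off the shelf post

### The arm

A 6-joint arm with a two-finger parallel gripper is mounted at the origin on the work surface. World frame = base frame: x ahead of the robot, y to its left, z up, the work surface at z = 0. Lengths are in mm, angles in degrees, forces in N, time in s.
With the tool pointing down it reaches from about 300 to 850 mm from the base axis. Payload 5.4 kg.
Tool frame: the origin (TCP) lies on the centre line of the jaws, within the pads' length; the fingertips stand manip.tip_reach ahead of it and the grasp point (between the pads) lies 11 mm behind it (manip.tip_reach is the distance from the TCP to the fingertips, in mm); x points along the fingers, y is the direction in which the jaws open and shut, and the axes are right-handed (so a half turn about x gives the same grasp; the last joint's range is limited). The gripper opens to 85 mm and grips with 20 to 120 N. Pads are 22 mm wide; open, the fingers measure 114 mm over their backs; the gripper's body (76 mm by 85 mm) begins 54 mm behind the grasp point. The pads swing forward as they close: fully open they stand 13 mm farther back than shut.
Start: joints at [52.706, 9.076, 91.501, -0, 79.423, -12.038], TCP at [245.338, 520.015, 212.899] pointing down, gripper open.
Joint ranges: [-166.64, 166.64], [-54.1, 131.32], [10.49, 154.53], [-73.88, 253.88], [9.74, 151.15], [-171.62, 171.62]. Speed limits (degrees/s): [147.25, 147.25, 180, 180, 180, 180].

### API

Orientations are given as [roll, pitch, yaw] about the fixed x, y, z axes, in that order (R = Rz(yaw) Ry(pitch) Rx(roll)).
In Python, from bench import monitor, snapshot, order, manip gives the robot as it stands.
- The arm moves only by the tool play_rows, never from a script. Its argument "deltas" is a list of rows, each an object of numbers: "grip": the opening, from 0 (shut) to 1 (fully open); "x", "y", "z": the shift along the tool's x, y, z in mm; "ax", "ay", "az": the turn, a rotation vector about the tool's x, y, z in rad. In form: [{"grip": .., "x": .., "y": .., "z": .., "ax": .., "ay": .., "az": ..}, ...]. A call has 1 to 20 rows; each row shifts and turns the commanded pose from where the row before left it, along the tool's axes as they then stand; what a row does not reach is not made up. A row lasts 1/8 s, in which the tool goes at most 62.5 mm and 10.7 degrees, less where a joint would pass 70% of its speed; a pose out of reach is approached as far as the arm can. A call with a gripper value outside its range is refused whole. The fingers move at their own pace and stop on an object; "grip_force" is the grip in N (left out, the last holds). Time passes only in rows, so rows that do not move let the fingers close. It gives the time, the measured TCP pose, the force and the opening at its end, in the units of the state.
- monitor.read_state(): the state, without advancing time (a new reading comes with each control period).
- snapshot(name): name is "scene" or "top" or "wrist"; returns a dict with "color" (420x560x3 uint8, blue, green, red), "mtx" (3x3 intrinsics, pixels), "distortion" ([k1, k2, p1, p2, k3] as OpenCV has them; the pictures are not rectified), "R" (3x3) and "t" (3): a world point X has camera coordinates R X + t. Camera axes: x right, y down, z forward; pixel columns grow to the right and rows downward; lengths in mm; the calibration is good to about 2 mm. A picture is of the moment at which its call begins. There is no depth.
- order.sign_off(): hands the job in, once; it reports no verdict.
The state is a dict: "time": time; "joints": joint angles; "qvel": joint speeds; "tau": joint torques, N m; "ee_pos": TCP position; "tool_rot": TCP orientation; "contact_force": force on the tool from outside, world axes, zero at the start; "torque": the same for the moment, N m; "opening": finger opening in mm.
Only numpy, scipy, OpenCV 4.12 (cv2) and the standard library are available. Lean on these libraries where they do the work, as an engineer would, in place of code of your own. Each camera call takes 0.05 s, during which the arm holds its last target. There are 200 camera calls.

### The job

In the storeroom the next shelf section has to be plugged onto the post that wears the yellow end cap. Work the tight yellow cap off: twist it about 30 degrees clockwise (seen from above), then back anticlockwise to about 30 degrees past where it started, easing it upward as you turn it back, and draw it off. Set it down standing on its open end in the small empty green crate, without dropping it in, and leave the grey cap on its post.

Things in the scene. Friction and masses are not known exactly. Their poses are not given: they have to be found in the camera images.
- yellow_cap: yellow round ribbed end cap, 38 mm across, 50 mm tall, open below (bore 27 mm, 42 mm deep), 60 g. Origin: centre of its lower rim, z up; red bar on top along x, at the start towards the red dot. Starts fully down on its post, rim 88 mm above the table. Sprung lugs grip it (5-18 N straight pull) for the first 30 mm of lift; twisting eases that (under 0.4 N m). Turns without stops; clear after 42 mm
- post_mark (a point): red dot on the foot plate of the yellow cap's post, 8 mm above the table, 32 mm from the post's axis along the post's x (axes as the post's). Fixed steel post 24 mm across, top 130 mm above the table, on a plate 80 x 80 x 8 mm. Two like posts stand beside it, axes at least 140 mm apart: one wears the grey cap, one is bare
- crate: small empty open green crate, fixed to the table, outside 150 (x) x 220 (y) x 50 mm high, walls and floor 5 mm thick. Origin at the centre of its underside, inner floor 5 mm above it
- grey_cap: the grey end cap, of the same shape and size as the yellow one, on another such post; to be left alone. Origin at the centre of its lower rim, 88 mm above the table
There are look-alikes about, which are no part of the job. There is more than one size of the yellow_cap; the job needs the middle-sized.

How it is judged (in metres and radians):
On the way, in this order (a step that is already met when the one before it is completed fails the run):
1. the yellow cap is twisted at least 15 degrees clockwise while still on its post (lifted less than 25 mm) (y of post_mark in the frame of yellow_cap above 0.0083 m and z of yellow_cap in the frame of post_mark below 0.105 m), for 0.05 s.
2. it is twisted back to at least 15 degrees anticlockwise of its start and pulled up 2 mm or more while still on its post (lifted less than 35 mm) (y of post_mark in the frame of yellow_cap below -0.0083 m and z of yellow_cap in the frame of post_mark between 0.082 and 0.115 m), for 0.05 s.
3. it is drawn off the top of the post (z of yellow_cap in the frame of post_mark above 0.124 m), for 0.1 s.
At the end, for the whole second after the job is handed in: the yellow cap stands at rest on the floor of the green crate, open end down (rim within 10 mm of the crate's floor, upright within 11 degrees); the grey cap is still on its post, moved less than 15 mm (x of yellow_cap in the frame of crate between -0.07 and 0.07 m and y of yellow_cap in the frame of crate between -0.105 and 0.105 m and z of yellow_cap in the frame of crate below 0.015 m and angle between yellow_cap's own z axis and vertical below 0.2 rad and linear speed of yellow_cap below 0.02 m/s and distance of grey_cap from where it was at the start of the episode below 0.015 m); the robot touches nothing.
It fails at once if the grey cap is moved by more than 15 mm (distance of grey_cap from where it was at the start of the episode above 0.015 m).
It fails at once if the yellow cap is let go over the crate with its rim more than 35 mm above the crate's floor (contact force between the fingers and yellow_cap below 0.01 N and horizontal distance between yellow_cap and crate below 0.1 m and z of yellow_cap in the frame of crate above 0.04 m).
It also fails if it takes over 48 s, if anything falls off the work surface, if the arm or the gripper's body presses on something with over 40 N, if the wrist force passes 120 N, or if a joint passes its speed limit or range.

## Working session

There is one attempt and no reset: what is moved stays moved. The work goes in short steps, Python scripts to look and compute and a tool call to move; the robot and the scene stay as the last step left them, time stands still between calls to the robot, and variables do not carry over. Pictures are saved under pics/ and viewed, about 8 in all and at most 12, crops included, and the job is handed in when it is done.

Besides the shell and the picture viewer there is one more tool, called after "Call:" as name(argument=value, ...), one argument or row to a line, values as JSON. play_rows: Moves the arm, as the interface text tells. Its arguments: {"type":"object","properties":{"deltas":{"type":"array"},"grip_force":{"type":"number"}},"required":["deltas"]}

```bash
mkdir -p pics; python3 - <<'E'
from bench import monitor, snapshot, order, manip
import cv2,pickle
s=monitor.read_state();print(s, manip.tip_reach)
d={}
for n in("scene","top"):
    d[n]=snapshot(n);cv2.imwrite(f"pics/{n}1.png",d[n]["color"])
    print(n,d[n]["mtx"],d[n]["distortion"],d[n]["R"],d[n]["t"])
pickle.dump(d,open("d1.pkl","wb"))
E
```

```text
{'time': 0.0, 'joints': array([ 5.27061566e+01,  9.11432674e+00,  9.15727058e+01,  5.21637958e-04,
        7.94228784e+01, -1.20401789e+01]), 'qvel': array([ 0.04570546, -0.11281042, -0.04034824,  0.09483472, -0.03199515,
       -0.01254231]), 'tau': array([ 1.90719661e-04, -3.96006560e+01, -3.31423187e+01, -2.89262753e-04,
        8.40341585e-03, -1.16853641e-05]), 'ee_pos': array([244.95284161, 519.50952181, 211.89584144]), 'tool_rot': array([-102.30738644,   89.89008781, -127.5611472 ]), 'contact_force': array([-0.36337686,  0.12954181, -0.12320227]), 'torque': array([ 0.0450823 , -0.02885248,  0.02407309]), 'opening': 85.0311973717927} 8.0
scene [[420.35554255   0.         276.79072052]
 [  0.         420.35554255 213.67069618]
 [  0.           0.           1.        ]] [-0.07573802  0.          0.          0.          0.        ] [[-0.79810153  0.60224425 -0.018325  ]
 [ 0.4222888   0.53741081 -0.72997382]
 [-0.42977449 -0.59033167 -0.6832294 ]] [ 402.1390883  -206.00495434 1049.59406436]
top [[434.1665824    0.         279.93562286]
 [  0.         434.1665824  210.44884801]
 [  0.           0.           1.        ]] [-0.10079699  0.          0.          0.          0.        ] [[-1.57257734e-03 -9.99766358e-01  2.15581924e-02]
 [-9.93638871e-01 -8.65299492e-04 -1.12610151e-01]
 [ 1.12602494e-01 -2.15981461e-02 -9.93405354e-01]] [ 42.50311636 541.13295412 861.43177127]
```

View pics/top1.png

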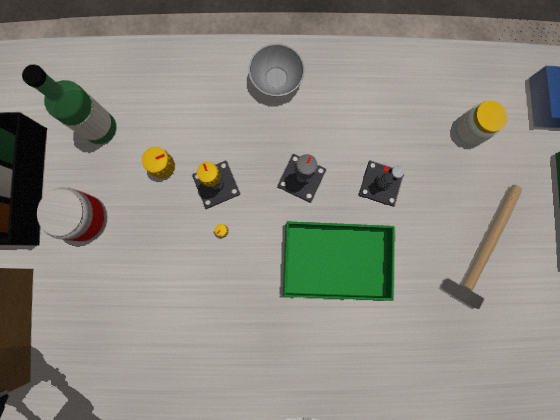

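View pics/scene1.png

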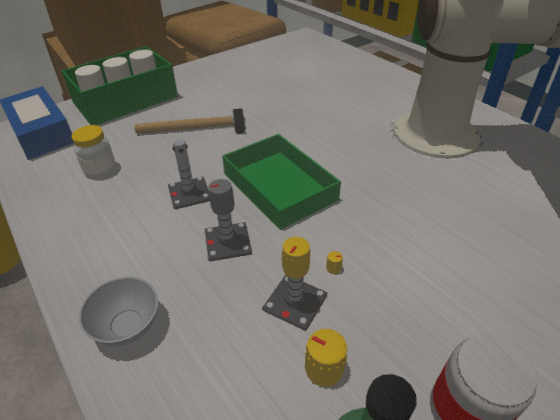

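Top view: yellow cap on its post at about (207,172), with larger and smaller look-alikes at (157,160) and (221,230). The grey cap is at (306,163), the bare post at (385,180) and the empty crate at (339,261). The scene view shows the red dot at (286,314) and the cap at (296,256).

```bash
cat > h.py <<'E'
import cv2,numpy as np
def ray(v,px):
    u=cv2.undistortPoints(np.array([[px]],float),v["mtx"],np.array(v["distortion"]))[0,0]
    R=np.array(v["R"]);return -R.T@np.array(v["t"]),R.T@np.array([u[0],u[1],1])
def onz(v,px,z):
    c,d=ray(v,px);return c+d*(z-c[2])/d[2]
def proj(v,X):
    return cv2.projectPoints(np.array([X],float),cv2.Rodrigues(np.array(v["R"]))[0],np.array(v["t"],float),v["mtx"],np.array(v["distortion"]))[0][0,0]
def mask(v,lo,hi,box=None):
    m=cv2.inRange(cv2.cvtColor(v["color"],cv2.COLOR_BGR2HSV),lo,hi)
    if box: k=np.zeros_like(m);x0,y0,x1,y1=box;k[y0:y1,x0:x1]=255;m&=k
    return m
def blobs(m,amin=8):
    n,l,s,c=cv2.connectedComponentsWithStats(m)
    return [(c[i].round(1),s[i].tolist()) for i in range(1,n) if s[i,4]>=amin]
E
python3 - <<'E'
import pickle,numpy as np,cv2
from h import *
d=pickle.load(open("d1.pkl","rb"));T,S=d["top"],d["scene"]
Y=((20,120,80),(35,255,255))
print("topY",blobs(mask(T,*Y,(185,150,235,200))));print("scY",blobs(mask(S,*Y,(270,225,315,285))))
for v,b in((T,(185,150,245,210)),(S,(260,225,330,330))):
    r=blobs(mask(v,(0,150,80),(8,255,255),b)|mask(v,(172,150,80),(180,255,255),b),3);print("red",r)
    for c,_ in r: print(onz(v,c,138),onz(v,c,8))
m=mask(T,(45,120,30),(80,255,255),(270,210,410,310))
p=max(cv2.findContours(m,0,2)[0],key=cv2.contourArea);q=cv2.boxPoints(cv2.minAreaRect(p))
Q=np.array([onz(T,x,50) for x in q]);print("crate",Q.mean(0),Q)
m=mask(S,(45,120,30),(80,255,255),(215,130,345,230));p=max(cv2.findContours(m,0,2)[0],key=cv2.contourArea)
a=cv2.approxPolyDP(p,8,True)[:,0];print([(x.tolist(),onz(S,x,50).round(0).tolist(),onz(S,x,0).round(0).tolist()) for x in a])
print("captop T",onz(T,(207,169),138),"S",onz(S,(296,245),138))
E
```

```text
topY [(array([208.3, 173.7]), [197, 162, 24, 24, 418])]
scY [(array([295.8, 256.9]), [282, 237, 28, 41, 948])]
red [(array([204.6, 166.8]), [203, 164, 4, 7, 11])]
[608.95434908 182.02694645 138.        ] [637.06735166 202.1611638    8.        ]
red [(array([293. , 248.9]), [291, 246, 5, 7, 16]), (array([285.1, 313.7]), [282, 311, 7, 6, 35])]
[610.20598623 182.61459497 138.        ] [536.03306954  91.54179645   8.        ]
[683.84296466 259.45692601 138.        ] [631.62076694 191.29034187   8.        ]
crate [438.31674305 -76.16614809  50.        ] [[ 369.01787401   37.21100485   50.        ]
 [ 517.40787973   30.88014936   50.        ]
 [ 508.41172518 -191.31548707   50.        ]
 [ 358.42949326 -181.44025949   50.        ]]
[([223, 156], [511.0, -181.0, 50.0], [478.0, -245.0, 0.0]), ([281, 211], [519.0, 34.0, 50.0], [487.0, -9.0, 0.0]), ([339, 181], [375.0, 36.0, 50.0], [329.0, -7.0, 0.0]), ([330, 174], [374.0, 8.0, 50.0], [327.0, -38.0, 0.0]), ([337, 181], [378.0, 33.0, 50.0], [332.0, -10.0, 0.0]), ([324, 188], [413.0, 34.0, 50.0], [370.0, -10.0, 0.0]), ([280, 152], [406.0, -117.0, 50.0], [363.0, -174.0, 0.0]), ([239, 169], [509.0, -121.0, 50.0], [476.0, -179.0, 0.0])]
captop T [604.86055745 177.55224172 138.        ] S [602.28481139 179.45448552 138.        ]
```

```bash
cat >> h.py <<'E'
from scipy.spatial.transform import Rotation as Ro
def pose(s): return np.array(s["ee_pos"]),Ro.from_euler("xyz",s["tool_rot"],degrees=True).as_matrix()
def delta(s,target,jaw=None):
    p,R=pose(s);print("toolR",R.round(2).tolist());print("d tool",(R.T@(np.array(target)-p)).round(1))
    # desired orientation: x down, y horizontal along jaw angle (deg) nearest to present
    a=np.degrees(np.arctan2(R[1,1],R[0,1]));print("jaw angle",a)
    if jaw is not None:
        best=min((Rw for Rw in (jaw,jaw+180,jaw-180)),key=lambda j:abs((j-a+180)%360-180));b=np.radians(best)
        y=np.array([np.cos(b),np.sin(b),0]);x=np.array([0,0,-1.]);D=np.c_[x,y,np.cross(x,y)]
        print("rotvec",Ro.from_matrix(R.T@D).as_rotvec().round(4))
E
python3 - <<'E'
from bench import monitor
from h import *
s=monitor.read_state()
for j in (24,-66,-21,69): delta(s,(603.5,178.5,230),j)
E
```

```text
toolR [[-0.0, 0.43, 0.9], [-0.0, 0.9, -0.43], [-1.0, -0.0, -0.0]]
d tool [ -17.9 -155.5  469.8]
jaw angle 64.74385083004749
rotvec [7.111e-01 2.000e-04 1.800e-03]
toolR [[-0.0, 0.43, 0.9], [-0.0, 0.9, -0.43], [-1.0, -0.0, -0.0]]
d tool [ -17.9 -155.5  469.8]
jaw angle 64.74385083004749
rotvec [-0.8597 -0.0011  0.0015]
toolR [[-0.0, 0.43, 0.9], [-0.0, 0.9, -0.43], [-1.0, -0.0, -0.0]]
d tool [ -17.9 -155.5  469.8]
jaw angle 64.74385083004749
rotvec [1.4965e+00 1.0000e-03 1.7000e-03]
toolR [[-0.0, 0.43, 0.9], [-0.0, 0.9, -0.43], [-1.0, -0.0, -0.0]]
d tool [ -17.9 -155.5  469.8]
jaw angle 64.74385083004749
rotvec [-0.0743 -0.0005  0.0017]
```

Call:
play_rows(
  deltas=[
    {"grip":1,"x":-34},
    {"grip":1,"x":-34},
    {"grip":1,"y":-15.5,"z":47},
    {"grip":1,"y":-15.5,"z":47},
    {"grip":1,"y":-15.5,"z":47},
    {"grip":1,"y":-15.5,"z":47},
    {"grip":1,"y":-15.5,"z":47},
    {"grip":1,"y":-15.5,"z":47},
    {"grip":1,"y":-15.5,"z":47},
    {"grip":1,"y":-15.5,"z":47},
    {"grip":1,"y":-15.5,"z":47},
    {"grip":1,"y":-15.5,"z":47},
    {"grip":1},
    {"grip":1},
  ],
)

```text
schema error: expected keys grip, x, y, z, ax, ay, az
```

```bash
python3 - <<'E'
from bench import monitor,snapshot
from h import *
import pickle
s=monitor.read_state();print(s["time"],s["ee_pos"],s["joints"].round(1));v=snapshot("wrist");pickle.dump((s,v),open("w1.pkl","wb"));cv2.imwrite("pics/w1.png",v["color"])
Y=((20,120,80),(35,255,255));print(blobs(mask(v,*Y),100))
r=blobs(mask(v,(0,150,80),(8,255,255))|mask(v,(172,150,80),(180,255,255)),6)
for c,a in r: print(c,a[4],onz(v,c,138).round(1),onz(v,c,8).round(1))
print(proj(v,(603.5,178.5,138)),proj(v,(631.6,191.3,8)),v["R"],v["t"])
E
```

```text
0.1 [244.96356453 519.54266598 211.97596819] [ 52.7   9.1  91.6   0.   79.4 -12. ]
[]
[332.6 368. ] 1670 [401.  499.4 138. ] [528.1 469.5   8. ]
[153.43661784 565.99092253] [196.52246241 469.89834029] [[ 0.4267423   0.90437154 -0.00176875]
 [ 0.8586555  -0.40455493  0.3147158 ]
 [ 0.28390446 -0.13582129 -0.9491843 ]] [-573.00468514  -40.63508304  380.11794978]
```

View pics/w1.png

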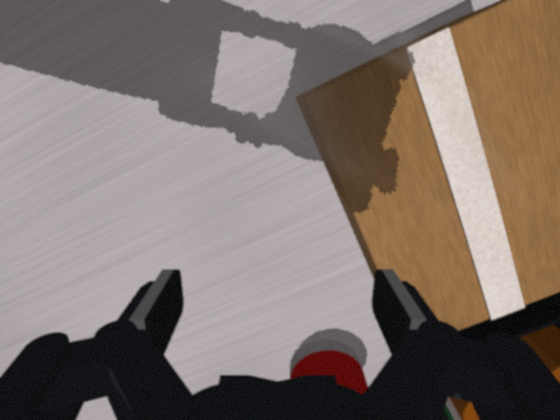

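The move was refused because every key has to be given, so the wrist view still shows the start: fingers, brown box edge, red/white jar at (330,370).

Call:
play_rows(
  deltas=[
    {"grip":1,"x":-34,"y":0,"z":0,"ax":0,"ay":0,"az":0},
    {"grip":1,"x":-34,"y":0,"z":0,"ax":0,"ay":0,"az":0},
    {"grip":1,"x":0,"y":-15.5,"z":47,"ax":0,"ay":0,"az":0},
    {"grip":1,"x":0,"y":-15.5,"z":47,"ax":0,"ay":0,"az":0},
    {"grip":1,"x":0,"y":-15.5,"z":47,"ax":0,"ay":0,"az":0},
    {"grip":1,"x":0,"y":-15.5,"z":47,"ax":0,"ay":0,"az":0},
    {"grip":1,"x":0,"y":-15.5,"z":47,"ax":0,"ay":0,"az":0},
    {"grip":1,"x":0,"y":-15.5,"z":47,"ax":0,"ay":0,"az":0},
    {"grip":1,"x":0,"y":-15.5,"z":47,"ax":0,"ay":0,"az":0},
    {"grip":1,"x":0,"y":-15.5,"z":47,"ax":0,"ay":0,"az":0},
    {"grip":1,"x":0,"y":-15.5,"z":47,"ax":0,"ay":0,"az":0},
    {"grip":1,"x":0,"y":-15.5,"z":47,"ax":0,"ay":0,"az":0},
    {"grip":1,"x":0,"y":0,"z":0,"ax":0,"ay":0,"az":0},
    {"grip":1,"x":0,"y":0,"z":0,"ax":0,"ay":0,"az":0},
  ],
)

```text
time: 1.9
ee_pos: [603.8, 179.6, 280.4]
tool_rot: [-170.4, 89.9, 164.3]
contact_force: [0.1, 0.2, -0.0]
opening: 85.4
```

```bash
python3 - <<'E'
from bench import monitor,snapshot
from h import *
import pickle
s=monitor.read_state();print(s["time"],s["ee_pos"],s["joints"].round(1));v=snapshot("wrist");pickle.dump((s,v),open("w1.pkl","wb"));cv2.imwrite("pics/w2.png",v["color"])
Y=((20,120,80),(35,255,255));print(blobs(mask(v,*Y),100))
r=blobs(mask(v,(0,150,80),(8,255,255))|mask(v,(172,150,80),(180,255,255)),6)
for c,a in r: print(c,a[4],onz(v,c,138).round(1),onz(v,c,8).round(1))
print(proj(v,(603.5,178.5,138)),proj(v,(631.6,191.3,8)))
E
```

```text
1.9 [603.81734441 179.56441395 280.43463069] [  5.6  15.3  76.7   0.   88.1 -59.2]
[(array([228.9,  92.8]), [218, 81, 23, 23, 357]), (array([378.1, 152.2]), [350, 128, 56, 51, 2018]), (array([274.2, 178.5]), [255, 155, 41, 48, 1429])]
[455.3  23.7] 1556 [540.5 370.8 138. ] [544.8 438.4   8. ]
[375.4 165. ] 51 [623.7 269.4 138. ] [663.7 293.5   8. ]
[296.1 174.6] 15 [600.7 199.2 138. ] [630.9 193.3   8. ]
[281.8 190.6] 37 [609.1 180.7 138. ] [642.8 166.7   8. ]
[164.6 244.6] 53 [609.8  50.8 138. ] [643.8 -18.9   8. ]
[122.4 277.2] 40 [622.9  -9.  138. ] [ 662.6 -104.3    8. ]
[ 66.8 282.3] 46 [603.  -66.7 138. ] [ 634.2 -186.8    8. ]
[277.21676143 186.4051784 ] [294.95874365 175.6749807 ]
```

View pics/w2.png

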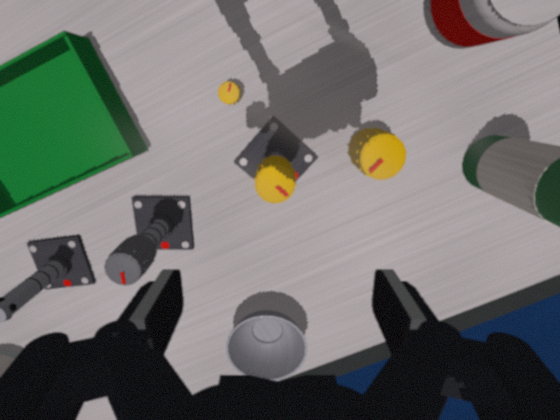

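Wrist view: yellow cap at (276,183) between the pads' line, dot at (296,175), look-alikes at (380,155) and (229,93). One enlarged crop will settle the cap axis.

```bash
python3 - <<'E'
import pickle
from h import *
s,v=pickle.load(open("w1.pkl","rb"));d=pickle.load(open("d1.pkl","rb"))
def crop(im,x,y,w=30):return cv2.resize(im[y-w:y+w,x-w:x+w],(400,400),interpolation=0)
cv2.imwrite("pics/c.png",np.hstack([crop(v["color"],276,180),crop(d["top"]["color"],208,174)]))
for p in((275.5,183),(276,182),(277,185)):print(onz(v,p,138))
for p in((207,172),(208,173)):print(onz(d["top"],p,138))
E
```

```text
[599.82701611 178.45286896 138.        ]
[599.15456838 179.29020055 138.        ]
[602.17864833 178.89844154 138.        ]
[599.2906314  177.43827532 138.        ]
[597.43603087 175.5753507  138.        ]
```

View pics/c.png

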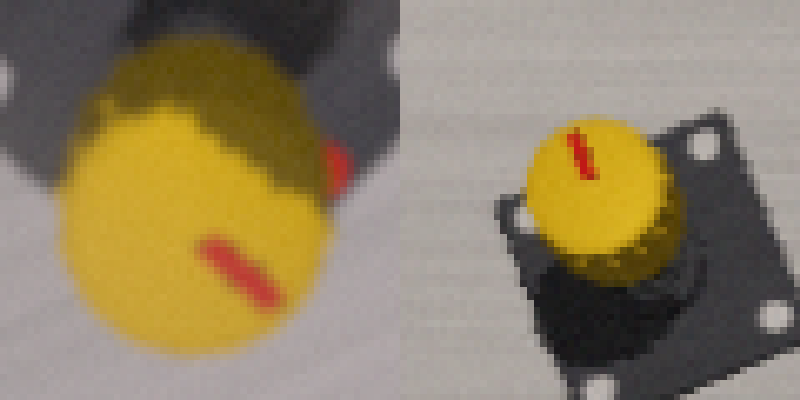

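Call:
play_rows(
  deltas=[
    {"grip":1,"x":25,"y":-3,"z":-2.7,"ax":0,"ay":0,"az":0},
    {"grip":1,"x":40,"y":0,"z":0,"ax":0,"ay":0,"az":0},
    {"grip":1,"x":40,"y":0,"z":0,"ax":0,"ay":0,"az":0},
    {"grip":1,"x":30,"y":0,"z":0,"ax":0,"ay":0,"az":0},
    {"grip":1,"x":20,"y":0,"z":0,"ax":0,"ay":0,"az":0},
    {"grip":1,"x":15,"y":0,"z":0,"ax":0,"ay":0,"az":0},
    {"grip":1,"x":5,"y":0,"z":0,"ax":0,"ay":0,"az":0},
    {"grip":1,"x":0,"y":0,"z":0,"ax":0,"ay":0,"az":0},
    {"grip":1,"x":0,"y":0,"z":0,"ax":0,"ay":0,"az":0},
  ],
)

```text
time: 3.08
ee_pos: [601.4, 177.8, 107.1]
tool_rot: [30.4, 89.9, 5.1]
contact_force: [0.2, 0.3, -1.1]
opening: 85.5
```

Call:
play_rows(
  grip_force=70,
  deltas=[
    {"grip":0.3,"x":0,"y":0,"z":0,"ax":0,"ay":0,"az":0},
    {"grip":0.3,"x":0,"y":0,"z":0,"ax":0,"ay":0,"az":0},
    {"grip":0.3,"x":0,"y":0,"z":0,"ax":0,"ay":0,"az":0},
    {"grip":0.3,"x":0,"y":0,"z":0,"ax":0,"ay":0,"az":0},
    {"grip":0.3,"x":0,"y":0,"z":0,"ax":0,"ay":0,"az":0},
    {"grip":0.3,"x":0,"y":0,"z":0,"ax":0,"ay":0,"az":0},
  ],
)

```text
time: 3.82
ee_pos: [601.0, 178.2, 106.7]
tool_rot: [56.8, 89.9, 31.6]
contact_force: [-1.1, 2.6, 5.7]
opening: 35.2
```

Call:
play_rows(
  deltas=[
    {"grip":0,"x":0,"y":0,"z":0,"ax":0,"ay":0,"az":0},
    {"grip":0,"x":0,"y":0,"z":0,"ax":0,"ay":0,"az":0},
    {"grip":0,"x":0,"y":0,"z":0,"ax":0.1,"ay":0,"az":0},
    {"grip":0,"x":0,"y":0,"z":0,"ax":0.1,"ay":0,"az":0},
    {"grip":0,"x":0,"y":0,"z":0,"ax":0.1,"ay":0,"az":0},
    {"grip":0,"x":0,"y":0,"z":0,"ax":0.1,"ay":0,"az":0},
    {"grip":0,"x":0,"y":0,"z":0,"ax":0.1,"ay":0,"az":0},
    {"grip":0,"x":0,"y":0,"z":0,"ax":0.03,"ay":0,"az":0},
    {"grip":0,"x":0,"y":0,"z":0,"ax":0,"ay":0,"az":0},
    {"grip":0,"x":0,"y":0,"z":0,"ax":0,"ay":0,"az":0},
  ],
)

```text
time: 5.08
ee_pos: [601.1, 178.0, 106.7]
tool_rot: [69.9, 89.9, 14.3]
contact_force: [-1.4, 2.0, 5.4]
opening: 35.2
```

```bash
python3 - <<'E'
from bench import monitor,snapshot
from h import *
s=monitor.read_state();delta(s,(600,178,104));print(s["opening"],s["contact_force"],s["torque"],s["joints"].round(1))
a=snapshot("scene")["color"];b=snapshot("top")["color"]
cv2.imwrite("pics/t1.png",np.hstack([cv2.resize(a[190:340,220:370],(400,400),interpolation=2),cv2.resize(b[120:240,140:260],(400,400),interpolation=2)]))
E
```

```text
toolR [[0.0, 0.83, 0.57], [0.0, 0.57, -0.83], [-1.0, 0.0, 0.0]]
d tool [ 2.7 -0.9 -0.6]
jaw angle 34.41115697958707
35.1716403854139 [-1.35554855  2.0137471   5.42751504] [3.40754962e-01 2.03369579e-04 1.25153607e-01] [  5.5  22.   88.3   0.   69.6 -29. ]
```

View pics/t1.png

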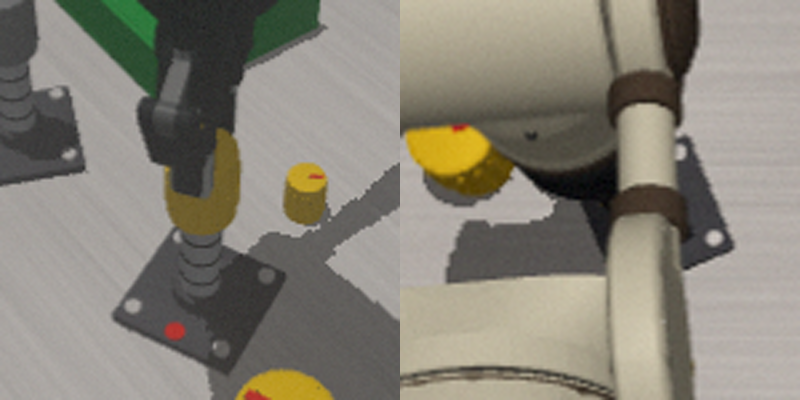

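The cap is held squarely by both pads (pad at about (190,170) in the left crop), and the post and plate are undisturbed. Next, the turn back with lift.

Call:
play_rows(
  deltas=[
    {"grip":0,"x":0,"y":0,"z":0,"ax":-0.1,"ay":0,"az":0},
    {"grip":0,"x":-1,"y":0,"z":0,"ax":-0.1,"ay":0,"az":0},
    {"grip":0,"x":-1,"y":0,"z":0,"ax":-0.1,"ay":0,"az":0},
    {"grip":0,"x":-1,"y":0,"z":0,"ax":-0.1,"ay":0,"az":0},
    {"grip":0,"x":-1,"y":0,"z":0,"ax":-0.1,"ay":0,"az":0},
    {"grip":0,"x":-1,"y":0,"z":0,"ax":-0.1,"ay":0,"az":0},
    {"grip":0,"x":-1.5,"y":0,"z":0,"ax":-0.1,"ay":0,"az":0},
    {"grip":0,"x":-1.5,"y":0,"z":0,"ax":-0.1,"ay":0,"az":0},
    {"grip":0,"x":-1.5,"y":0,"z":0,"ax":-0.1,"ay":0,"az":0},
    {"grip":0,"x":-1.5,"y":0,"z":0,"ax":-0.1,"ay":0,"az":0},
    {"grip":0,"x":-2,"y":0,"z":0,"ax":-0.06,"ay":0,"az":0},
    {"grip":0,"x":0,"y":0,"z":0,"ax":0,"ay":0,"az":0},
    {"grip":0,"x":0,"y":0,"z":0,"ax":0,"ay":0,"az":0},
  ],
)

```text
time: 6.8
ee_pos: [599.6, 177.8, 115.9]
tool_rot: [167.6, 89.9, 172.7]
contact_force: [4.8, 2.1, -10.3]
opening: 35.3
```

```bash
python3 - <<'E'
from bench import monitor,snapshot
from h import *
s=monitor.read_state();delta(s,(600,178,104));print(s["opening"],s["contact_force"],s["torque"],s["joints"].round(1))
a=snapshot("scene")["color"]
cv2.imwrite("pics/t2.png",cv2.resize(a[200:340,220:360],(500,500),interpolation=2))
E
```

```text
toolR [[-0.0, -0.09, 1.0], [0.0, 1.0, 0.09], [-1.0, 0.0, -0.0]]
d tool [11.9  0.1  0.5]
jaw angle 95.12064631598297
35.32000000316765 [  4.81241852   2.07891365 -10.29361571] [ 0.54404913 -0.81806929  0.06991797] [  5.5  21.4  88.    0.   70.7 -89.7]
```

View pics/t2.png

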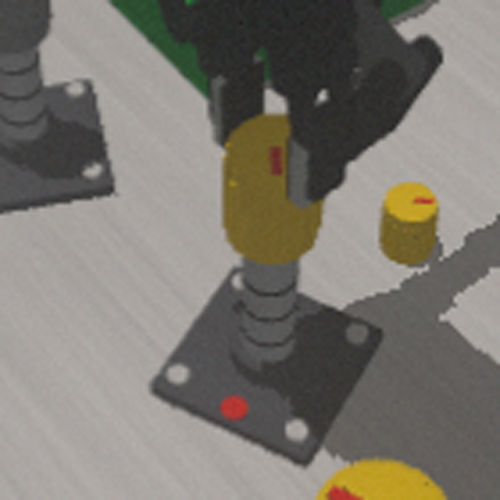

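```bash
python3 - <<'E'
import pickle
from h import *
S=pickle.load(open("d1.pkl","rb"))["scene"]
for z in(138,147,150):
  p,q=(onz(S,(220+277/3.571-.5,200+y/3.571-.5),z)-[600,178,0] for y in(147,174));print(z,p,q,np.degrees(np.arctan2((q-p)[1],(q-p)[0])))
for z in(0,9,12):
  print(z,[220*0+((proj(S,(600,178,88+z))-[220,200])*3.571).round(0)],((proj(S,(600+9.5*np.cos(a),178+9.5*np.sin(a),138+z))-[220,200])*3.571).round(0) if (a:=np.radians(54)) else 0)
E
```

```text
138 [ -4.15672279  -4.10552634 138.        ] [  4.94658467   7.12291836 138.        ] 50.96706377077758
147 [  1.27473219   2.37947293 147.        ] [ 10.19017237  13.37619335 147.        ] 50.96706377077727
150 [  3.08521719   4.54113935 150.        ] [ 11.93803493  15.46061834 150.        ] 50.967063770777465
0 [array([272., 237.])] [275. 174.]
9 [array([272., 223.])] [275. 158.]
12 [array([272., 219.])] [275. 153.]
```

The bar now points at about 51°, against 24.5° at the start. So the cap is about 27° anticlockwise, lifted about 9 mm, with no slip. Next I draw it off.

Call:
play_rows(
  deltas=[
    {"grip":0,"x":-3,"y":0,"z":0,"ax":0,"ay":0,"az":0},
    {"grip":0,"x":-3,"y":0,"z":0,"ax":0,"ay":0,"az":0},
    {"grip":0,"x":-4,"y":0,"z":0,"ax":0,"ay":0,"az":0},
    {"grip":0,"x":-4,"y":0,"z":0,"ax":0,"ay":0,"az":0},
    {"grip":0,"x":-4,"y":0,"z":0,"ax":0,"ay":0,"az":0},
    {"grip":0,"x":-4,"y":0,"z":0,"ax":0,"ay":0,"az":0},
    {"grip":0,"x":-5,"y":0,"z":0,"ax":0,"ay":0,"az":0},
    {"grip":0,"x":-5,"y":0,"z":0,"ax":0,"ay":0,"az":0},
    {"grip":0,"x":-8,"y":0,"z":0,"ax":0,"ay":0,"az":0},
    {"grip":0,"x":-10,"y":0,"z":0,"ax":0,"ay":0,"az":0},
    {"grip":0,"x":-15,"y":0,"z":0,"ax":0,"ay":0,"az":0},
    {"grip":0,"x":-20,"y":0,"z":0,"ax":0,"ay":0,"az":0},
    {"grip":0,"x":-15,"y":0,"z":0,"ax":0,"ay":0,"az":0},
    {"grip":0,"x":0,"y":0,"z":0,"ax":0,"ay":0,"az":0},
  ],
)

```text
time: 8.6
ee_pos: [601.7, 177.9, 221.3]
tool_rot: [0.4, 89.8, 5.5]
contact_force: [0.0, 0.5, -1.5]
opening: 35.4
```

```bash
python3 - <<'E'
from bench import monitor,snapshot
from h import *
s=monitor.read_state();delta(s,(439,-75,s["ee_pos"][2]),90);print(s["ee_pos"],s["opening"],s["contact_force"])
a=snapshot("scene")["color"]
cv2.imwrite("pics/t3.png",a)
E
```

```text
toolR [[0.0, -0.09, 1.0], [0.0, 1.0, 0.09], [-1.0, 0.0, 0.0]]
d tool [  -0.7 -237.4 -184.6]
jaw angle 95.11306132419337
rotvec [ 0.0892  0.004  -0.0002]
[601.72372517 177.87977594 221.29969483] 35.39461359821063 [ 0.04032908  0.46351999 -1.54140145]
```

View pics/t3.png

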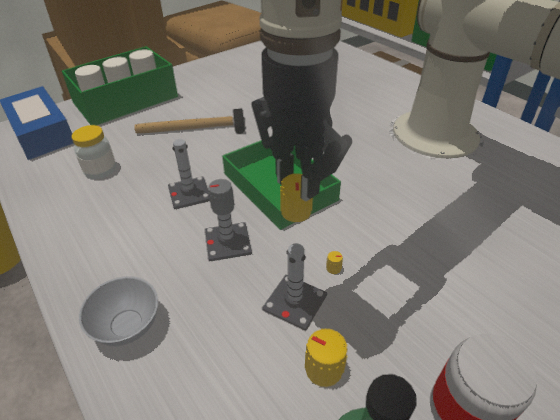

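The cap is off and hangs straight in the gripper, the post is bare, and the grey cap still stands at (221,197). Next I carry it over the crate and lower it partway.

Call:
play_rows(
  deltas=[
    {"grip":0,"x":0,"y":-30,"z":-23,"ax":0,"ay":0,"az":0},
    {"grip":0,"x":0,"y":-30,"z":-23,"ax":0,"ay":0,"az":0},
    {"grip":0,"x":0,"y":-30,"z":-23,"ax":0,"ay":0,"az":0},
    {"grip":0,"x":0,"y":-30,"z":-23,"ax":0,"ay":0,"az":0},
    {"grip":0,"x":0,"y":-30,"z":-23,"ax":0,"ay":0,"az":0},
    {"grip":0,"x":0,"y":-30,"z":-23,"ax":0,"ay":0,"az":0},
    {"grip":0,"x":0,"y":-30,"z":-23,"ax":0,"ay":0,"az":0},
    {"grip":0,"x":0,"y":-27,"z":-23,"ax":0,"ay":0,"az":0},
    {"grip":0,"x":0,"y":0,"z":0,"ax":0.089,"ay":0,"az":0},
    {"grip":0,"x":30,"y":0,"z":0,"ax":0,"ay":0,"az":0},
    {"grip":0,"x":30,"y":0,"z":0,"ax":0,"ay":0,"az":0},
    {"grip":0,"x":30,"y":0,"z":0,"ax":0,"ay":0,"az":0},
    {"grip":0,"x":30,"y":0,"z":0,"ax":0,"ay":0,"az":0},
    {"grip":0,"x":20,"y":0,"z":0,"ax":0,"ay":0,"az":0},
    {"grip":0,"x":15,"y":0,"z":0,"ax":0,"ay":0,"az":0},
    {"grip":0,"x":10,"y":0,"z":0,"ax":0,"ay":0,"az":0},
    {"grip":0,"x":0,"y":0,"z":0,"ax":0,"ay":0,"az":0},
    {"grip":0,"x":0,"y":0,"z":0,"ax":0,"ay":0,"az":0},
  ],
)

```text
time: 10.9
ee_pos: [439.0, -75.0, 54.6]
tool_rot: [-27.1, 89.9, -27.1]
contact_force: [0.5, 0.0, -0.0]
opening: 35.1
```

```bash
python3 - <<'E'
from bench import monitor,snapshot
from h import *
s=monitor.read_state();delta(s,(439,-75,24),90);print(s["ee_pos"],s["opening"],s["contact_force"])
a=snapshot("scene")["color"];cv2.imwrite("pics/t4.png",cv2.resize(a[80:260,170:410],(800,600)))
E
```

```text
toolR [[0.0, -0.0, 1.0], [-0.0, 1.0, 0.0], [-1.0, -0.0, 0.0]]
d tool [30.6  0.  -0.1]
jaw angle 90.01565073031996
rotvec [0.0003 0.0012 0.0006]
[439.03137378 -74.99246543  54.59649912] 35.05879465074541 [ 0.46988958  0.04749121 -0.00200469]
```

View pics/t4.png

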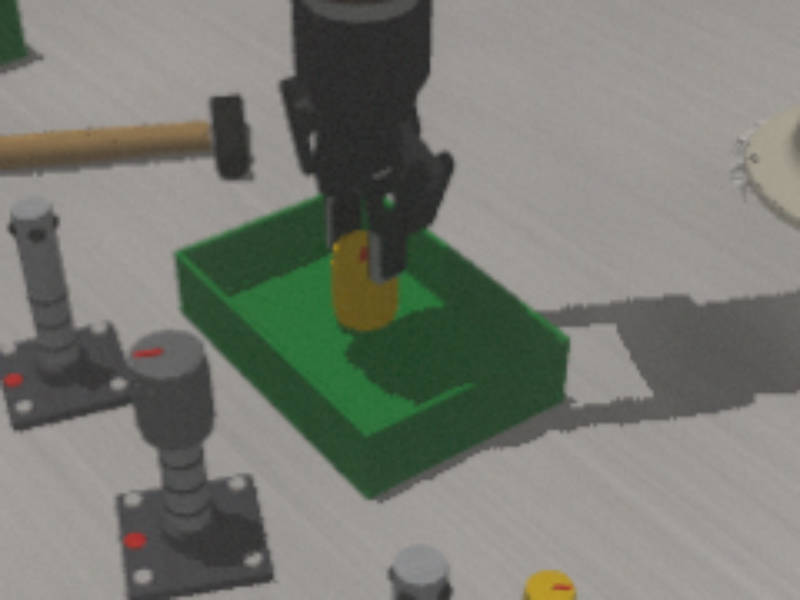

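The cap hangs centred over the crate, near (365,280), clear of the walls. I lower it with small final steps.

Call:
play_rows(
  deltas=[
    {"grip":0,"x":10,"y":0,"z":0,"ax":0,"ay":0,"az":0},
    {"grip":0,"x":8,"y":0,"z":0,"ax":0,"ay":0,"az":0},
    {"grip":0,"x":5,"y":0,"z":0,"ax":0,"ay":0,"az":0},
    {"grip":0,"x":2,"y":0,"z":0,"ax":0,"ay":0,"az":0},
    {"grip":0,"x":1,"y":0,"z":0,"ax":0,"ay":0,"az":0},
    {"grip":0,"x":1,"y":0,"z":0,"ax":0,"ay":0,"az":0},
    {"grip":0,"x":1,"y":0,"z":0,"ax":0,"ay":0,"az":0},
    {"grip":0,"x":0,"y":0,"z":0,"ax":0,"ay":0,"az":0},
    {"grip":0,"x":0,"y":0,"z":0,"ax":0,"ay":0,"az":0},
  ],
)

```text
time: 12.08
ee_pos: [438.5, -74.7, 26.0]
tool_rot: [-25.6, 90.0, -25.6]
contact_force: [0.1, 0.8, -0.2]
opening: 35.2
```

Call:
play_rows(
  deltas=[
    {"grip":0,"x":1,"y":0,"z":0,"ax":0,"ay":0,"az":0},
    {"grip":0,"x":0.7,"y":0,"z":0,"ax":0,"ay":0,"az":0},
    {"grip":0,"x":0,"y":0,"z":0,"ax":0,"ay":0,"az":0},
    {"grip":0,"x":0,"y":0,"z":0,"ax":0,"ay":0,"az":0},
  ],
)

```text
time: 12.58
ee_pos: [438.4, -74.7, 24.2]
tool_rot: [-145.9, 90.0, -145.8]
contact_force: [0.3, 0.1, -0.9]
opening: 35.2
```

Call:
play_rows(
  deltas=[
    {"grip":0,"x":0.7,"y":0,"z":0,"ax":0,"ay":0,"az":0},
    {"grip":0,"x":0.7,"y":0,"z":0,"ax":0,"ay":0,"az":0},
    {"grip":0,"x":0,"y":0,"z":0,"ax":0,"ay":0,"az":0},
    {"grip":0,"x":0,"y":0,"z":0,"ax":0,"ay":0,"az":0},
  ],
)

```text
time: 13.08
ee_pos: [438.8, -74.9, 23.7]
tool_rot: [-22.2, 90.0, -22.2]
contact_force: [-1.9, 0.9, 8.2]
opening: 35.3
```

Contact, 8 N upward. I open the fingers in place, then rise.

Call:
play_rows(
  deltas=[
    {"grip":0.55,"x":0,"y":0,"z":0,"ax":0,"ay":0,"az":0},
    {"grip":0.7,"x":0,"y":0,"z":0,"ax":0,"ay":0,"az":0},
    {"grip":0.9,"x":0,"y":0,"z":0,"ax":0,"ay":0,"az":0},
    {"grip":0.9,"x":0,"y":0,"z":0,"ax":0,"ay":0,"az":0},
    {"grip":0.9,"x":0,"y":0,"z":0,"ax":0,"ay":0,"az":0},
    {"grip":0.9,"x":-5,"y":0,"z":0,"ax":0,"ay":0,"az":0},
    {"grip":0.9,"x":-15,"y":0,"z":0,"ax":0,"ay":0,"az":0},
    {"grip":0.9,"x":-30,"y":0,"z":0,"ax":0,"ay":0,"az":0},
    {"grip":0.9,"x":-40,"y":0,"z":0,"ax":0,"ay":0,"az":0},
    {"grip":0.9,"x":-40,"y":0,"z":0,"ax":0,"ay":0,"az":0},
    {"grip":0.9,"x":-40,"y":0,"z":0,"ax":0,"ay":0,"az":0},
    {"grip":0.9,"x":0,"y":0,"z":0,"ax":0,"ay":0,"az":0},
    {"grip":0.9,"x":0,"y":0,"z":0,"ax":0,"ay":0,"az":0},
  ],
)

```text
time: 14.7
ee_pos: [438.1, -74.6, 192.8]
tool_rot: [140.4, 90.0, 140.4]
contact_force: [-1.2, 0.1, -0.7]
opening: 76.9
```

```bash
python3 - <<'E'
from bench import monitor,snapshot
from h import *
s=monitor.read_state();print(s["ee_pos"],s["opening"],s["contact_force"])
a=snapshot("scene")["color"];cv2.imwrite("pics/t5.png",cv2.resize(a[80:260,170:410],(800,600)))
E
```

```text
[438.12263384 -74.55915536 192.77573468] 76.88749570040764 [-1.17297925  0.08279216 -0.73643318]
```

View pics/t5.png

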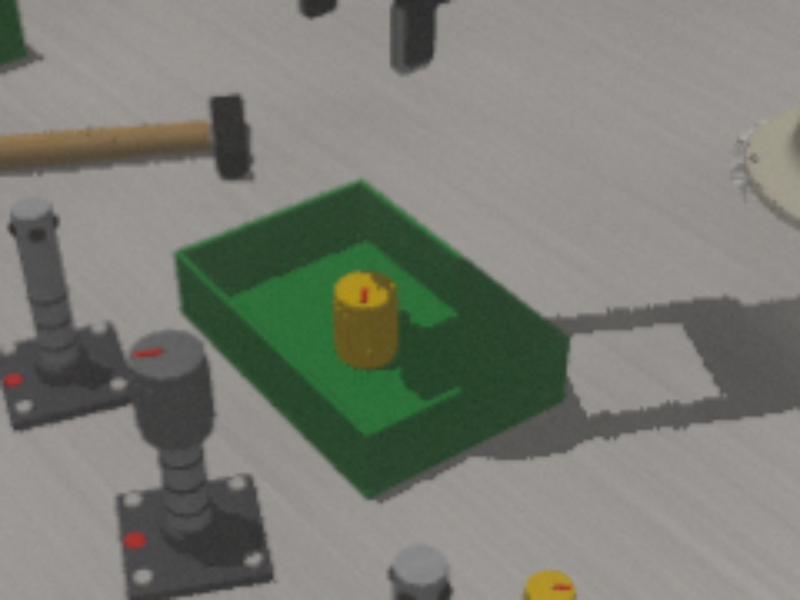

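The cap stands upright near the middle of the crate floor (365,320), and the grey cap hasn't moved (169,355). I hand in.

```bash
python3 -c "
from bench import order
print(order.sign_off())"
```

```text
the job is handed in; nothing more can be done
None
```

The yellow cap is off its post and stands on its open end near the middle of the green crate. I handed the job in with the robot clock at about 15 s of the 48 s allowed; no verdict was reported.

- **Twist clockwise:** I turned the cap about 30° clockwise. The gripper hid the red bar at that point, so this step rests on the tool's angle and the grip's steady opening, not on a sight of the bar.
- **Twist back and lift:** I then turned it about 60° back while lifting about 9 mm. The red bar in the picture was about 27° anticlockwise of its start, so any slip was small, and I drew the cap straight up off the post.
- **Placing:** I lowered it until the wrist felt about 8 N of floor contact, opened the fingers and rose about 170 mm.
- **Last picture:** It shows the cap upright on the crate floor, the grey cap unmoved on its post and the gripper clear of everything.
- **Checks that disagreed:**
  - The fingers read about 35 mm on the 38 mm cap; the grip held, so I went on.
  - My first reading of the post axis was about 4 mm off, and I corrected it before gripping.
  - The first move call was refused because keys were missing, so it moved nothing.

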